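# Let the jar lift down and set the jar on the step

## Task

Bring the jam jar down on the hand-cranked display lift: lift the spring pawl by pulling up the crank's knob, and keep it up while you let the crank turn back slowly under the load, never letting it run, until the platform is fully down with the jar still standing on it; let the pawl drop in again. Then take the jar off the platform and stand it upright on top of the narrow dark wooden step. Leave the two black price stands where they are.

Things in the scene. Friction and masses are not known exactly. Their poses are not given: they have to be found in the camera images.
- crank_axis (a point): Point on the vertical turning axis of the crank, at the top of its hub, 117 mm above the counter. The crank stands on the right end of a fixed white lift housing (125 x 250 x 85 mm high, rounded); the platform's column stands on its left end, 140 mm from the crank axis.
- knob_center (a point): Centre of the crank's knob: an upright black cylinder, 34 mm in diameter and 52 mm high, at the end of the crank arm, 50 mm from the crank axis; the centre is 141 mm above the counter with the pawl down, so the knob spans heights 115 to 167 mm and the crank arm ends below 112 mm. The knob spins freely about its own vertical axis, so it can be held with a fixed hand while the crank turns. The knob is also the pawl's pull: pawl pin and knob move up together.
- crank (a joint): Crank angle, rad. 0 at the start (platform up); grows clockwise seen from above, as the platform comes down; 2.10 is the lower stop, platform fully down. The load (about 1 kg) drives it clockwise with about 5 N at the knob; if the knob is let go with the pawl up, the crank runs, until the falling pawl catches a lower notch with a jerk. The platform sinks 28.6 mm per rad. With the pawl down, notches every 0.35 rad (the last at 2.10) hold it against the load.
- pawl (a joint): Height of the pawl with its knob above its seat, m: 0 seated in a notch, 0.016 fully up. It clears the teeth from 0.009 up. Its spring pushes it down with 3 N seated, 5.5 N fully up.
- platform_top (a point): Centre of the top of the lift's platform, a plain wooden disc 94 mm in diameter and 10 mm thick; 164 mm above the counter when up, 104 mm when fully down.
- jar_center (a point): Centre of the jam jar (62 mm in diameter, 85 mm high, gold lid, 0.35 kg), half-way up. It starts standing on the platform.
- step: Fixed dark wooden display step, a narrow bench: top board 170 mm long (its x axis) and 70 mm wide (its y axis), top surface 60 mm above the counter. Origin on the counter under its centre.
- price_a: Bystander: black bent price stand, 47 x 88 x 58 mm high, beyond the far end of the step. Origin at the centre of its underside.
- price_b: Bystander: the same kind of price stand, beside the right end of the lift. Origin at the centre of its underside.
- jar: The same jam jar; origin at the centre of its underside.

How it is judged (in metres and radians):
On the way:
1. the platform is fully down with the pawl dropped in, and the jar still stands on the platform (value of joint crank above 2.03 rad and value of joint pawl below 0.003 m and horizontal distance between jar_center and platform_top below 0.04 m and distance between jar_center and platform_top below 0.06 m and angle between jar_center's own z axis and vertical below 0.15 rad), for 0.2 s.
At the end, for the whole second after the job is handed in: The crank is at its lower stop (2.03 rad or more) with the pawl seated (under 3 mm), and the jar stands upright (within 0.1 rad) and at rest on top of the step, its centre over the board (within 85 mm along and 30 mm across its middle) (value of joint crank above 2.03 rad and value of joint pawl below 0.003 m and x of jar_center in the frame of step between -0.085 and 0.085 m and y of jar_center in the frame of step between -0.03 and 0.03 m and z of jar_center in the frame of step between 0.097 and 0.108 m and angle between jar_center's own z axis and vertical below 0.1 rad and linear speed of jar below 0.02 m/s and contact force between jar and step above 1 N); the robot touches nothing.
It fails at once if the crank runs: it turns faster than 2 rad/s (velocity of joint crank above 2 rad/s or velocity of joint crank below -2 rad/s).
It fails at once if the jar is tipped more than 0.4 rad (angle between jar_center's own z axis and vertical above 0.4 rad).
It fails at once if a price stand is pushed more than 30 mm away (distance of any of price_a, price_b from where it was at the start of the episode above 0.03 m).
It also fails if it takes over 72 s, if anything falls off the work surface, if the arm or the gripper's body presses on something with over 40 N, if the wrist force passes 120 N, or if a joint passes its speed limit or range.

## Robot

A 7-joint arm with a two-finger parallel gripper is mounted at the origin on the work surface; the furniture and walls round the work are solid. World frame = base frame: x ahead of the robot, y to its left, z up, the work surface at z = 0. Lengths are in mm, angles in rad, forces in N, time in s.
With the tool pointing down it reaches from about 400 to 900 mm from the base axis. Payload 5.5 kg.
Tool frame: the origin (TCP) lies between the finger pads; the fingertips stand r.tips_ahead ahead of it and the grasp point (between the pads) is the TCP (r.tips_ahead is the distance from the TCP to the fingertips, in mm); z points along the fingers, y is the direction in which the jaws open and shut (so a half turn about z gives the same grasp; the last joint's range is limited). The gripper opens to 92 mm and grips with 3 to 60 N. Pads are 19 mm wide; open, the fingers measure 130 mm over their backs; the gripper's body (75 mm by 190 mm) begins 47 mm behind the grasp point.
Start: joints at [1.425, 0.501, -0.427, 1.55, 0.221, 1.138, -0.21], TCP at [258.412, -596.425, 245.729] pointing down, gripper open.
Joint ranges: [-2.88, 2.88], [-0.31, 2.03], [-1.54, 1.56], [0.2, 2.42], [-1.41, 4.55], [0.19, 2.02], [-2.57, 2.57]. Speed limits (rad/s): [2.57, 2.57, 3.14, 3.14, 3.14, 3.14, 3.14].

## Interface

Orientations are given as a unit quaternion [x, y, z, w].
In Python, from station import r gives the robot as it stands.
- The arm moves only by the tool jog_arm, never from a script. Its argument "steps" is a list of rows, each a list of 4 numbers: the shift along the world's x, y, z in m, then the turn about the world's z in units of 5 degrees (1.0 is 5 degrees). In form: [[dx, dy, dz, turn], ...]. A call has 1 to 12 rows; each row is the pose to reach, as a shift and turn from the pose measured when the call began; what a row does not reach only later rows make up. A row lasts 1/12 s, in which the tool goes at most 41.7 mm and 7.16 degrees, less where a joint would pass 70% of its speed; a pose out of reach is approached as far as the arm can. A call with a gripper value outside its range is refused whole. "jaw" is the closure in counts, from 0 (fully open) to 255 (shut), set as the call begins (left out, the last holds). The fingers move at their own pace and stop on an object; "newtons" is the grip in N (left out, the last holds). Time passes only in rows, so rows that repeat a pose let the fingers close. It gives the time, the measured TCP pose, the force and the opening at its end, in the units of the state.
- r.state(): the state, without advancing time (a new reading comes with each control period).
- r.read_camera(name): name is "scene" or "side" or "wrist"; returns the picture (480x640x3 uint8, red, green, blue); there is no depth.
- r.get_calibration(name): a dict with "K" (3x3 intrinsics, pixels), "k1" (the pictures are not rectified: a ray, as slopes to the right and down, at radius r is drawn at 1 + k1 r^2 times it, then the intrinsics apply), "view" (4x4, takes a point from world to camera coordinates); the wrist camera has in their place "mount" (4x4, takes a point from camera to tool coordinates, whose origin is the TCP and whose axes are the flange's). Camera axes: x right, y down, z forward; pixel columns grow to the right and rows downward; lengths in mm; the calibration is good to about 2 mm. A picture is of the moment at which its call begins: read the wrist's pose just before it. get_calibration takes no time and is no camera call.
- r.hand_in(): hands the job in, once; it reports no verdict.
Trained networks look in the newest picture that a camera, given by its name, has taken for a name from the list of things; names that differ only in an ending like _2 or _b are one class to them, and where a whole thing is asked for, a point or a joint stands for the part that bears it (a point fixed in the world has none). Each returns a list of dicts, best first, with "conf" (0 to 1); they miss things now and then, are a little off and sometimes report something else, mostly with a low value. They report only what shows in the picture. A call takes as long as a camera call.
- r.boxes_of(camera, thing): "rect" ([left, top, width, height] in pixels, round what is visible of it).
- r.masks_of(camera, thing): "pixels" (480x640 bool, what is visible of it) and "rect" ([left, top, width, height] in pixels, round what is visible of it).
- r.landmark_of(camera, thing): "position" ([column, row] in pixels: a listed point, or the origin of a listed thing).
The state is a dict: "clock": time; "joints": joint angles; "qd": joint speeds; "joint_efforts": joint torques, N m; "position": TCP position; "eef_rot": TCP orientation; "force": force on the tool from outside, world axes, zero at the start; "torque": the same for the moment, N m; "finger_gap": opening from 0.0 (shut) to 1.0 (fully open).
Only numpy, scipy, OpenCV 4.12 (cv2) and the standard library are available. Lean on these libraries where they do the work, as an engineer would, in place of code of your own. Each camera call takes 0.05 s, during which the arm holds its last target.

## Working session

There is one attempt and no reset: what is moved stays moved. The work goes in short steps, Python scripts to look and compute and a tool call to move; the robot and the scene stay as the last step left them, time stands still between calls to the robot, and variables do not carry over. Pictures are saved under pics/ and viewed, and the job is handed in when it is done.

Besides the shell and the picture viewer there is one more tool, called after ">>>" as a command line: name --pt "numbers of a row" for each row, then --argument value for the rest. jog_arm: Moves the arm, as the interface text tells. Its arguments: {"type":"object","properties":{"steps":{"type":"array"},"jaw":{"type":"number"},"newtons":{"type":"number"}},"required":["steps"]}

```bash
mkdir -p pics; ls
cat > h.py <<'E'
from station import r
import numpy as np, cv2
def snap(c,n):
    im=r.read_camera(c); cv2.imwrite(f'pics/{n}.png',im[:,:,::-1]); return im
def ray(c,px,st=None):
    cal=r.get_calibration(c);K=np.array(cal['K']);k1=cal['k1']
    d=cv2.undistortPoints(np.array([[px]],float),K,np.array([k1,0,0,0.]))[0,0]
    d=np.array([d[0],d[1],1.])
    if c=='wrist':
        M=np.array(cal['mount']);st=st or r.state()
        from scipy.spatial.transform import Rotation as R
        T=np.eye(4);T[:3,:3]=R.from_quat(st['eef_rot']).as_matrix();T[:3,3]=st['position'];W=T@M
    else: W=np.linalg.inv(np.array(cal['view']))
    return W[:3,3],W[:3,:3]@d
def onz(c,px,z,st=None):
    o,d=ray(c,px,st);return o+d*(z-o[2])/d[2]
def tri(rays):
    A=np.zeros((3,3));b=np.zeros(3)
    for o,d in rays:
        d=d/np.linalg.norm(d);P=np.eye(3)-np.outer(d,d);A+=P;b+=P@o
    x=np.linalg.solve(A,b);res=[np.linalg.norm(np.cross(x-o,d/np.linalg.norm(d))) for o,d in rays]
    return x,res
E
python3 - <<'E'
from h import *
print(r.state(),r.tips_ahead)
snap('scene','s0');snap('side','d0');
zs={'crank_axis':117,'knob_center':141,'platform_top':164,'jar_center':206.5,'step':0,'price_a':0,'price_b':0}
for t,z in zs.items():
    for c in('scene','side'):
        for l in r.landmark_of(c,t)[:2]: print(t,c,np.round(l['position'],1),round(l['conf'],2),np.round(onz(c,l['position'],z),1))
E
```

```text
pics
{'clock': 0.0, 'joints': array([ 1.42517308,  0.50180957, -0.42678153,  1.55143087,  0.22082547,
        1.13828248, -0.21030342]), 'qd': array([ 0.00223428, -0.0006395 , -0.00105526,  0.00040282, -0.00041818,
       -0.00015288,  0.00112546]), 'joint_efforts': array([-4.53405573e-05, -5.66591370e+01, -5.81664383e+00, -2.79107398e+01,
       -6.88970019e-02,  3.09720787e-02,  2.01209918e-04]), 'position': array([ 258.08396193, -595.86543619,  244.70941715]), 'eef_rot': array([ 9.79175103e-01,  2.03015373e-01, -1.72818117e-04, -9.19477991e-04]), 'force': array([-0.1149611 , -0.34211086, -0.62341703]), 'torque': array([-0.00329912,  0.03065436,  0.04598465]), 'finger_gap': 0.9991264581011765} 19.0
crank_axis scene [397.3 226.3] 0.71 [455.1 -96.5 117. ]
crank_axis side [405.2 239.9] 0.76 [444.2 -97.9 117. ]
knob_center scene [381.4 201.1] 0.92 [504.7 -92.7 141. ]
knob_center scene [395.9 224.6] 0.41 [436.8 -78.7 141. ]
knob_center side [398.8 217.5] 0.56 [489.4 -92.9 141. ]
platform_top scene [327.2 227.3] 0.57 [460.5  42.5 164. ]
platform_top side [339.9 236.2] 0.63 [450.5  47.4 164. ]
jar_center scene [319.5 209.3] 0.97 [460.5  57.  206.5]
jar_center scene [220.7 359.7] 0.6 [258.6 295.  206.5]
jar_center side [337.  224.8] 0.67 [451.4  53.4 206.5]
step scene [219.1 359.7] 0.7 [417.2 263.9   0. ]
step side [251.2 306.3] 0.95 [408.4 260.9   0. ]
price_a scene [209.5 304.9] 0.71 [538.9 238.    0. ]
price_a scene [433.2 262.7] 0.64 [ 442.8 -185.2    0. ]
price_a side [252.4 257.2] 0.82 [538.9 243.7   0. ]
price_a side [436.8 261.2] 0.81 [ 443.3 -187.5    0. ]
price_b scene [209.5 304.9] 0.71 [538.9 238.    0. ]
price_b scene [433.2 262.7] 0.64 [ 442.8 -185.2    0. ]
price_b side [252.4 257.2] 0.82 [538.9 243.7   0. ]
price_b side [436.8 261.2] 0.81 [ 443.3 -187.5    0. ]
```

View pics/s0.png

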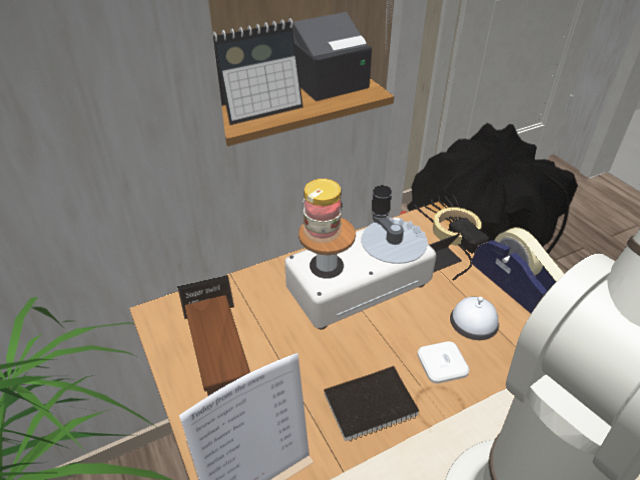

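View pics/d0.png

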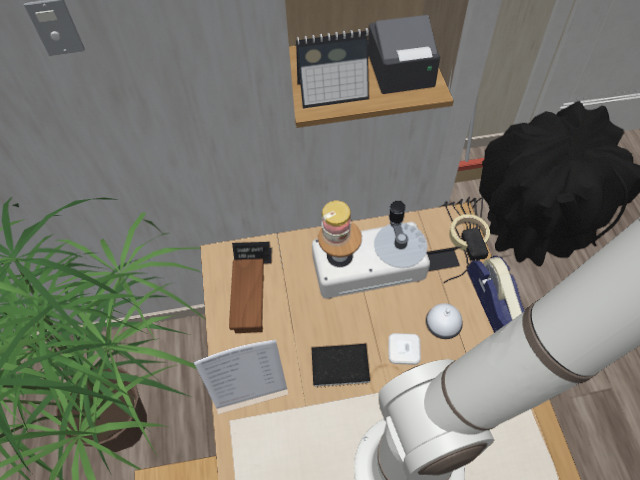

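The scene shows the jar on the raised platform (scene 322,210), the knob behind the hub (382,200), the step at the left (scene 215,340), and a wall shelf behind the lift. Next I triangulate the points.

Run:
```python
from h import *
pts={'axis':((397.3,226.3),(405.2,239.9)),'knob':((381.4,201.1),(398.8,217.5)),'plat':((327.2,227.3),(339.9,236.2)),'jar':((319.5,209.3),(337,224.8)),
'shelfL':((229,143),(299,122)),'shelfR':((393,99),(450,103)),'knobtop':((382,188),(398,204)),'hubtop':((395,227),(402,238)),'price_b':((433.2,262.7),(436.8,261.2)),'step':((219,359.7),(251,306.3))}
for n,(a,b) in pts.items(): print(n,[np.round(v,1) for v in tri([ray('scene',a),ray('side',b)])])
# step top corners via mask
for c in('scene','side'):
    m=r.masks_of(c,'step')
    for q in m[:1]:
        print(c,q['conf'],q['rect']); 
        cs,_=cv2.findContours(q['pixels'].astype(np.uint8),0,2); k=max(cs,key=cv2.contourArea)
        print(cv2.approxPolyDP(k,4,True)[:,0].tolist())
for c,n in(('scene','s0'),('side','d0')):
    im=cv2.imread(f'pics/{n}.png'); x,y=(280,165) if c=='scene' else (300,190)
    cv2.imwrite(f'pics/{n}z.png',cv2.resize(im[y:y+120,x:x+160],(800,600),interpolation=cv2.INTER_CUBIC))
```

```text
axis [array([446.3, -94.8, 121. ]), array([4.6, 4.6])]
knob [array([489.2, -87.9, 149.4]), array([5.7, 5.7])]
plat [array([442.6,  50.5, 179. ]), array([2., 2.])]
jar [array([454.3,  56.1, 207.9]), array([4.2, 4.2])]
shelfL [array([828.6,  77. , 135. ]), array([0.4, 0.4])]
shelfR [array([ 791.9, -303.4,  163.4]), array([1.2, 1.2])]
knobtop [array([506.3, -92.8, 168.7]), array([0.3, 0.3])]
hubtop [array([451.2, -90.9, 119. ]), array([2., 2.])]
price_b [array([ 446.3, -188.9,   -4.8]), array([0.3, 0.3])]
step [array([406.7, 263.3,   9.4]), array([3.7, 3.7])]
scene 0.65 [184.5, 295.0, 64.5, 99.2]
[[224, 296], [185, 305], [208, 394], [248, 373]]
side 0.96 [229.5, 261.5, 33.8, 68.9]
[[261, 259], [233, 262], [229, 328], [236, 332], [261, 329]]
```

View pics/s0z.png

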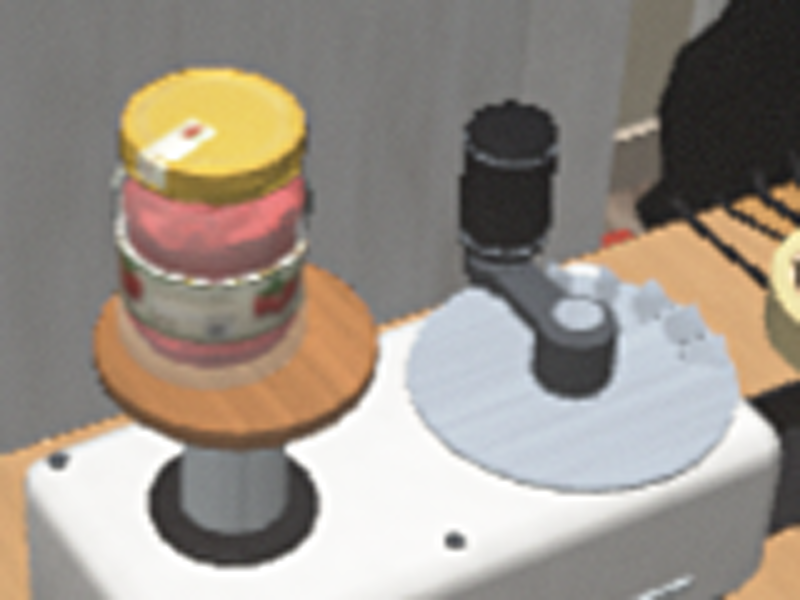

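View pics/d0z.png

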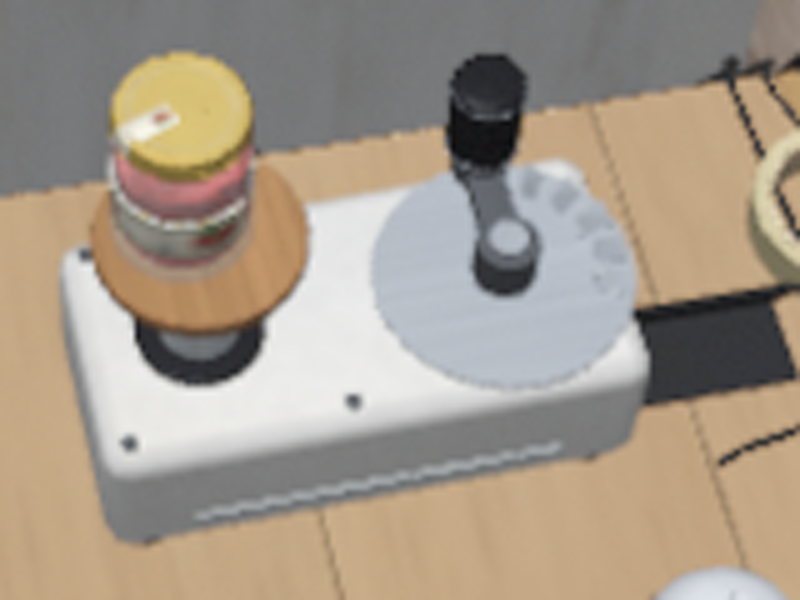

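Run:
```python
from h import *
P={'hub':((396,228),(402.4,238),117),'knobtop':((382.4,190),(397.6,205.6),167),'lid':((322.6,190.6),(336.4,212),249),'bagtop':((495,125),(570,110),0)}
for n,(a,b,z) in P.items(): print(n,[np.round(v,1) for v in tri([ray('scene',a),ray('side',b)])],np.round(onz('scene',a,z),1),np.round(onz('side',b,z),1))
for c,q in(('scene',[[224, 296], [185, 305], [208, 394], [248, 373]]),('side',[[261, 259], [233, 262], [229, 328],[261, 329]])):
    print(c,[np.round(onz(c,p,60)[:2]).tolist() for p in q])
```

```text
hub [array([452. , -93. , 115.9]), array([1.1, 1.1])] [452.2 -91.9 117. ] [450.3 -93.2 117. ]
knobtop [array([503.2, -91.4, 167.1]), array([0., 0.])] [503.2 -91.5 167. ] [503.2 -91.4 167. ]
lid [array([456.5,  53.7, 244.2]), array([0.2, 0.2])] [450.9  56.9 249. ] [452.9  54.3 249. ]
bagtop [array([ 952.2, -803.7, -107.9]), array([9., 9.])] [ 802.6 -653.7    0. ] [ 863.4 -718.7    0. ]
scene [[491.0, 221.0], [502.0, 285.0], [323.0, 308.0], [329.0, 244.0]]
side [[492.0, 222.0], [496.0, 285.0], [335.0, 309.0], [320.0, 242.0]]
```

>>> jog_arm --pt "0.01 0.02 0.04 1" --pt "0.03 0.05 0.05 2" --pt "0.04 0.08 0.05 3.4" --pt "0.06 0.12 0.05 4.8" --pt "0.08 0.16 0.05 6" --pt "0.1 0.2 0.05 7.2" --pt "0.12 0.24 0.05 8.4" --pt "0.14 0.28 0.05 9.6" --pt "0.16 0.31 0.05 10" --pt "0.17 0.34 0.05 10" --pt "0.18 0.36 0.05 10" --pt "0.18 0.36 0.05 10" --jaw 0 --newtons 40

```text
clock: 1.9
position: [441.2, -230.1, 296.6]
eef_rot: [0.799, 0.602, 0.001, 0.0]
force: [-0.0, 0.2, -0.4]
finger_gap: 0.999
```

>>> jog_arm --pt "0.016 0.035 -0.015 0.5" --pt "0.031 0.07 -0.03 1" --pt "0.047 0.105 -0.045 1" --pt "0.062 0.138 -0.06 1" --pt "0.062 0.1385 -0.065 1" --pt "0.062 0.1385 -0.065 1" --pt "0.062 0.1385 -0.065 1"

```text
clock: 2.48
position: [502.9, -92.2, 231.3]
eef_rot: [0.772, 0.636, 0.001, -0.0]
force: [0.2, 0.7, 0.5]
finger_gap: 0.999
```

Run:
```python
from h import *
st=r.state();snap('wrist','w1');print(st['position'],st['eef_rot'],st['joints'])
for t,z in(('knob_center',141),('crank_axis',117),('platform_top',164),('jar_center',206.5)):
    for l in r.landmark_of('wrist',t)[:2]: print(t,l['position'],l['conf'],onz('wrist',l['position'],z,st))
```

```text
[502.89094067 -92.21491362 231.2886646 ] [ 7.71636221e-01  6.36063824e-01  5.95798452e-04 -1.48687747e-05] [ 0.84207054  0.34762617 -0.8550041   1.90070543  0.30405641  1.02753209
 -0.33487402]
knob_center [323.6, 258.5] 0.71 [503.6418706  -93.15060256 141.        ]
crank_axis [258.6, 260.1] 0.72 [455.37312404 -93.58876705 117.        ]
```

View pics/w1.png

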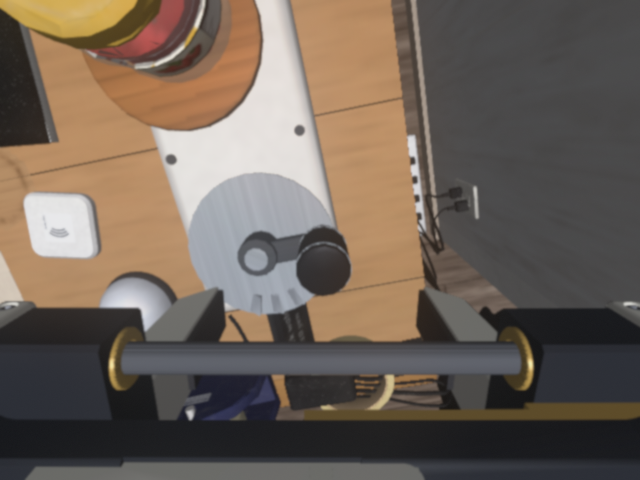

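The wrist view shows the knob's top at about (323,268), the hub at (257,258) and the jar at the top left. I'll check the camera's position relative to the jar.

Run:
```python
from h import *
st=r.state()
print(onz('wrist',(323.5,268),167,st),onz('wrist',(257,259),117,st),ray('wrist',(320,240),st)[0]-st['position'])
```

```text
[504.37450737 -91.56509061 167.        ] [454.78663699 -93.91671648 117.        ] [ 14.02353609  78.36310398 138.26551342]
```

>>> jog_arm --pt "0.0008 0.0005 -0.02 0" --pt "0.0008 0.0005 -0.045 0" --pt "0.0008 0.0005 -0.07 0" --pt "0.0008 0.0005 -0.084 0" --pt "0.0008 0.0005 -0.084 0" --pt "0.0008 0.0005 -0.084 0"

```text
clock: 3.23
position: [503.6, -93.6, 148.2]
eef_rot: [0.773, 0.634, 0.001, 0.001]
force: [-0.5, -0.2, 0.3]
finger_gap: 1.0
```

>>> jog_arm --pt "0 0 0 0" --pt "0 0 0 0" --pt "0 0 0 0" --pt "0 0 0 0" --pt "0 0 0 0" --pt "0 0 0 0" --pt "0 0 0 0" --pt "0 0 0 0" --jaw 255 --newtons 40

```text
clock: 3.9
position: [503.6, -93.6, 148.2]
eef_rot: [0.773, 0.634, 0.001, 0.001]
force: [-0.1, -0.4, -0.5]
finger_gap: 0.469
```

Run:
```python
from h import *
st=r.state();print(st['position'],st['force'],st['finger_gap']*92)
snap('scene','s2')
```

```text
[503.64826833 -93.59269879 148.20115024] [-0.09158554 -0.43231568 -0.46455059] 43.1428401886888
```

View pics/s2.png

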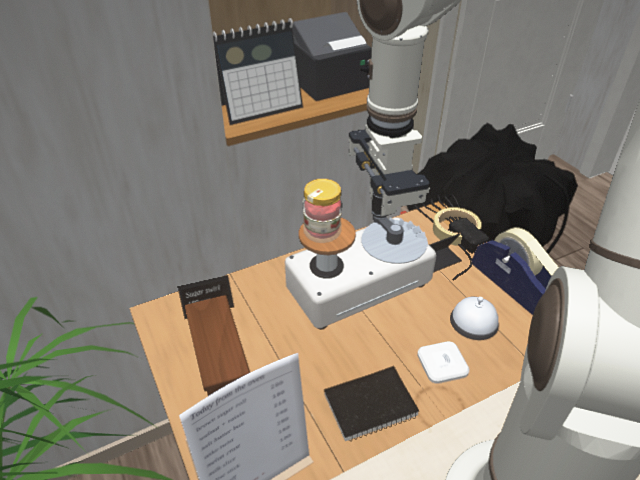

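>>> jog_arm --pt "0 0 0 0" --pt "0 0 0 0" --pt "0 0 0 0" --pt "0 0 0 0" --pt "0 0 0 0" --pt "0 0 0 0" --jaw 255 --newtons 50

```text
clock: 4.45
position: [504.0, -93.6, 148.2]
eef_rot: [0.773, 0.634, 0.001, 0.001]
force: [2.7, -0.1, -0.8]
finger_gap: 0.361
```

Run:
```python
from h import *
st=r.state();print(st['position'],st['force'],st['finger_gap']*92)
```

```text
[503.99007681 -93.64603426 148.24668786] [ 2.74823559 -0.12973771 -0.80263787] 33.232420115357854
```

>>> jog_arm --pt "0 0 0.002 0" --pt "0 0 0.004 0" --pt "0 0 0.006 0" --pt "0 0 0.008 0" --pt "0 0 0.01 0" --pt "0 0 0.012 0" --pt "0 0 0.0135 0" --pt "0 0 0.0135 0"

```text
clock: 5.12
position: [503.9, -95.6, 161.9]
eef_rot: [0.774, 0.634, 0.0, 0.002]
force: [2.7, -5.6, -6.4]
finger_gap: 0.365
```

Run:
```python
from h import *
st=r.state();print(st['position'],st['force'],st['torque'],st['finger_gap']*92)
a=np.array([453.8,-92.9]);p=np.array(st['position'][:2])
```

```text
[503.934922   -95.60652914 161.92503578] [ 2.66515089 -5.62515293 -6.40787599] [-1.18211499 -0.87072114  0.01396341] 33.60280302574403
```

```bash
cat > arc.py <<'E'
from h import *
import sys
step=float(sys.argv[1]);n=int(sys.argv[2]);z=float(sys.argv[3]);ax=[float(v) for v in sys.argv[4:6]]
st=r.state();p=np.array(st['position']);a=np.array(ax)
d=p[:2]-a;phi=np.arctan2(d[1],d[0]);print(st['clock'],p.round(1),'r',np.linalg.norm(d),'phi',phi,'F',np.round(st['force'],1),'gap',st['finger_gap']*92,'q',np.round(st['joints'],2))
o=[]
for i in range(1,n+1):
    f=phi-step*i;t=a+50*np.array([np.cos(f),np.sin(f)]);w=min(1,i/4)
    r0=np.linalg.norm(d)*(1-w)+50*w;t=a+r0*np.array([np.cos(f),np.sin(f)])
    o.append([round((t[0]-p[0])/1000,4),round((t[1]-p[1])/1000,4),round((z-p[2])/1000,4),0])
print(o)
E
python3 arc.py 0.025 12 162 453.8 -92.8
```

```text
5.1167 [503.9 -95.6 161.9] r 50.21341464273115 phi -0.055921160556975685 F [ 2.7 -5.6 -6.4] gap 33.60280302574403 q [ 0.78  0.44 -0.8   1.96  0.41  0.9  -0.42]
[[np.float64(-0.0001), np.float64(-0.0012), np.float64(0.0001), 0], [np.float64(-0.0003), np.float64(-0.0025), np.float64(0.0001), 0], [np.float64(-0.0005), np.float64(-0.0037), np.float64(0.0001), 0], [np.float64(-0.0007), np.float64(-0.005), np.float64(0.0001), 0], [np.float64(-0.001), np.float64(-0.0062), np.float64(0.0001), 0], [np.float64(-0.0012), np.float64(-0.0074), np.float64(0.0001), 0], [np.float64(-0.0015), np.float64(-0.0086), np.float64(0.0001), 0], [np.float64(-0.0018), np.float64(-0.0099), np.float64(0.0001), 0], [np.float64(-0.0021), np.float64(-0.0111), np.float64(0.0001), 0], [np.float64(-0.0025), np.float64(-0.0123), np.float64(0.0001), 0], [np.float64(-0.0028), np.float64(-0.0134), np.float64(0.0001), 0], [np.float64(-0.0033), np.float64(-0.0146), np.float64(0.0001), 0]]
```

>>> jog_arm --pt "-0.0001 -0.0012 0 0" --pt "-0.0003 -0.0025 0 0" --pt "-0.0005 -0.0037 0 0" --pt "-0.0007 -0.005 0 0" --pt "-0.001 -0.0062 0 0" --pt "-0.0012 -0.0074 0 0" --pt "-0.0015 -0.0086 0 0" --pt "-0.0018 -0.0099 0 0" --pt "-0.0021 -0.0111 0 0" --pt "-0.0025 -0.0123 0 0" --pt "-0.0028 -0.0134 0 0" --pt "-0.0033 -0.0146 0 0"

```text
clock: 6.12
position: [500.1, -112.7, 161.7]
eef_rot: [0.774, 0.633, -0.001, 0.002]
force: [1.9, -7.1, -5.4]
finger_gap: 0.36
```

```bash
sed -i 's/print(o)/print([[float(v) for v in q] for q in o])/' arc.py; python3 arc.py 0.03 12 162 453.8 -92.8
```

```text
6.1167 [ 500.1 -112.7  161.7] r 50.426419235799855 phi -0.40562205014876035 F [ 1.9 -7.1 -5.4] gap 33.14288624039189 q [ 0.81  0.44 -0.79  1.96  0.41  0.9  -0.39]
[[-0.0007, -0.0013, 0.0003, 0.0], [-0.0015, -0.0026, 0.0003, 0.0], [-0.0023, -0.0039, 0.0003, 0.0], [-0.0031, -0.0052, 0.0003, 0.0], [-0.0039, -0.0065, 0.0003, 0.0], [-0.0047, -0.0077, 0.0003, 0.0], [-0.0055, -0.009, 0.0003, 0.0], [-0.0064, -0.0102, 0.0003, 0.0], [-0.0073, -0.0114, 0.0003, 0.0], [-0.0083, -0.0125, 0.0003, 0.0], [-0.0093, -0.0137, 0.0003, 0.0], [-0.0103, -0.0148, 0.0003, 0.0]]
```

>>> jog_arm --pt "-0.0007 -0.0013 0.0003 0" --pt "-0.0015 -0.0026 0.0003 0" --pt "-0.0023 -0.0039 0.0003 0" --pt "-0.0031 -0.0052 0.0003 0" --pt "-0.0039 -0.0065 0.0003 0" --pt "-0.0047 -0.0077 0.0003 0" --pt "-0.0055 -0.009 0.0003 0" --pt "-0.0064 -0.0102 0.0003 0" --pt "-0.0073 -0.0114 0.0003 0" --pt "-0.0083 -0.0125 0.0003 0" --pt "-0.0093 -0.0137 0.0003 0" --pt "-0.0103 -0.0148 0.0003 0"

```text
clock: 7.12
position: [487.9, -130.2, 161.4]
eef_rot: [0.775, 0.632, -0.003, 0.002]
force: [-0.5, -7.3, -6.3]
finger_gap: 0.364
```

```bash
python3 arc.py 0.03 12 162 453.8 -92.8; python3 -c "
from h import *
snap('scene','s3')"
```

```text
7.1167 [ 487.9 -130.2  161.4] r 50.572089050154794 phi -0.8319953619490862 F [-0.5 -7.3 -6.3] gap 33.48427486873571 q [ 0.85  0.43 -0.79  1.98  0.4   0.89 -0.35]
[[-0.0012, -0.0009, 0.0006, 0.0], [-0.0025, -0.0018, 0.0006, 0.0], [-0.0038, -0.0026, 0.0006, 0.0], [-0.0051, -0.0033, 0.0006, 0.0], [-0.0063, -0.0042, 0.0006, 0.0], [-0.0075, -0.005, 0.0006, 0.0], [-0.0088, -0.0058, 0.0006, 0.0], [-0.0101, -0.0065, 0.0006, 0.0], [-0.0115, -0.0072, 0.0006, 0.0], [-0.0128, -0.0079, 0.0006, 0.0], [-0.0142, -0.0085, 0.0006, 0.0], [-0.0156, -0.0091, 0.0006, 0.0]]
```

View pics/s3.png

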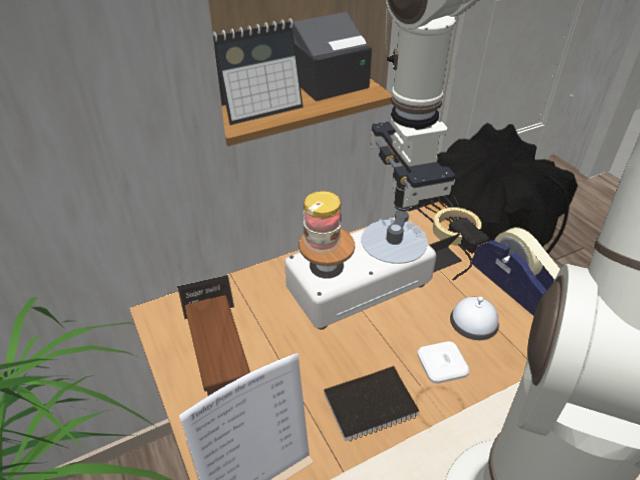

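The platform has come down partway, with the jar still standing (lid at 322,204). I'll continue.

>>> jog_arm --pt "-0.0012 -0.0009 0.0006 0" --pt "-0.0025 -0.0018 0.0006 0" --pt "-0.0038 -0.0026 0.0006 0" --pt "-0.0051 -0.0033 0.0006 0" --pt "-0.0063 -0.0042 0.0006 0" --pt "-0.0075 -0.005 0.0006 0" --pt "-0.0088 -0.0058 0.0006 0" --pt "-0.0101 -0.0065 0.0006 0" --pt "-0.0115 -0.0072 0.0006 0" --pt "-0.0128 -0.0079 0.0006 0" --pt "-0.0142 -0.0085 0.0006 0" --pt "-0.0156 -0.0091 0.0006 0"

```text
clock: 8.17
position: [468.4, -141.3, 160.7]
eef_rot: [0.776, 0.631, -0.006, 0.001]
force: [-2.9, -6.5, -5.8]
finger_gap: 0.364
```

```bash
python3 arc.py 0.03 12 162.5 453.8 -92.8
```

```text
8.1667 [ 468.4 -141.3  160.7] r 50.67474047316816 phi -1.2795570561512708 F [-2.9 -6.5 -5.8] gap 33.52612420723912 q [ 0.89  0.41 -0.79  2.01  0.39  0.88 -0.32]
[[-0.0015, -0.0003, 0.0018, 0.0], [-0.003, -0.0005, 0.0018, 0.0], [-0.0045, -0.0006, 0.0018, 0.0], [-0.006, -0.0007, 0.0018, 0.0], [-0.0075, -0.001, 0.0018, 0.0], [-0.009, -0.0012, 0.0018, 0.0], [-0.0105, -0.0013, 0.0018, 0.0], [-0.012, -0.0014, 0.0018, 0.0], [-0.0135, -0.0014, 0.0018, 0.0], [-0.015, -0.0015, 0.0018, 0.0], [-0.0165, -0.0014, 0.0018, 0.0], [-0.018, -0.0013, 0.0018, 0.0]]
```

>>> jog_arm --pt "-0.0015 -0.0003 0.0005 0" --pt "-0.003 -0.0005 0.001 0" --pt "-0.0045 -0.0006 0.0018 0" --pt "-0.006 -0.0007 0.0018 0" --pt "-0.0075 -0.001 0.0018 0" --pt "-0.009 -0.0012 0.0018 0" --pt "-0.0105 -0.0013 0.0018 0" --pt "-0.012 -0.0014 0.0018 0" --pt "-0.0135 -0.0014 0.0018 0" --pt "-0.015 -0.0015 0.0018 0" --pt "-0.0165 -0.0014 0.0018 0" --pt "-0.018 -0.0013 0.0018 0"

```text
clock: 9.17
position: [446.5, -142.7, 161.2]
eef_rot: [0.776, 0.631, -0.009, -0.002]
force: [-4.9, -1.9, -5.3]
finger_gap: 0.364
```

```bash
python3 arc.py 0.025 12 162.5 453.8 -92.8
```

```text
9.1667 [ 446.5 -142.7  161.2] r 50.45519572619996 phi -1.7155216130127555 F [-4.9 -1.9 -5.3] gap 33.50086366473008 q [ 0.93  0.38 -0.81  2.05  0.37  0.87 -0.29]
[[-0.0012, 0.0003, 0.0013, 0.0], [-0.0024, 0.0006, 0.0013, 0.0], [-0.0036, 0.001, 0.0013, 0.0], [-0.0048, 0.0014, 0.0013, 0.0], [-0.006, 0.0017, 0.0013, 0.0], [-0.0072, 0.0021, 0.0013, 0.0], [-0.0084, 0.0025, 0.0013, 0.0], [-0.0096, 0.0029, 0.0013, 0.0], [-0.0108, 0.0033, 0.0013, 0.0], [-0.012, 0.0038, 0.0013, 0.0], [-0.0131, 0.0043, 0.0013, 0.0], [-0.0142, 0.0048, 0.0013, 0.0]]
```

>>> jog_arm --pt "-0.0012 0.0003 0.0005 0" --pt "-0.0024 0.0006 0.001 0" --pt "-0.0036 0.001 0.0013 0" --pt "-0.0048 0.0014 0.0013 0" --pt "-0.006 0.0017 0.0013 0" --pt "-0.0072 0.0021 0.0013 0" --pt "-0.0084 0.0025 0.0013 0" --pt "-0.0096 0.0029 0.0013 0" --pt "-0.0108 0.0033 0.0013 0" --pt "-0.012 0.0038 0.0013 0" --pt "-0.0131 0.0043 0.0013 0" --pt "-0.0142 0.0048 0.0013 0"

```text
clock: 10.17
position: [430.7, -137.2, 161.8]
eef_rot: [0.776, 0.631, -0.01, -0.003]
force: [-3.1, -1.2, -5.7]
finger_gap: 0.365
```

```bash
python3 arc.py 0.02 8 162 453.8 -92.8
```

```text
10.1667 [ 430.7 -137.2  161.8] r 50.0793489121667 phi -2.0509668453864442 F [-3.1 -1.2 -5.7] gap 33.56260868770081 q [ 0.95  0.35 -0.82  2.08  0.35  0.86 -0.28]
[[-0.0009, 0.0005, 0.0002, 0.0], [-0.0017, 0.001, 0.0002, 0.0], [-0.0026, 0.0015, 0.0002, 0.0], [-0.0034, 0.0021, 0.0002, 0.0], [-0.0043, 0.0026, 0.0002, 0.0], [-0.0051, 0.0032, 0.0002, 0.0], [-0.0059, 0.0037, 0.0002, 0.0], [-0.0067, 0.0043, 0.0002, 0.0]]
```

>>> jog_arm --pt "-0.0009 0.0005 0.0002 0" --pt "-0.0017 0.001 0.0002 0" --pt "-0.0026 0.0015 0.0002 0" --pt "-0.0034 0.0021 0.0002 0" --pt "-0.0043 0.0026 0.0002 0" --pt "-0.0051 0.0032 0.0002 0"

```text
clock: 10.67
position: [429.9, -136.5, 163.8]
eef_rot: [0.776, 0.631, -0.008, 0.001]
force: [7.2, -9.0, -6.2]
finger_gap: 0.364
```

```bash
python3 arc.py 0.02 8 162 453.8 -92.8; python3 -c "
from h import *
snap('scene','s4')"
```

```text
10.6667 [ 429.9 -136.5  163.8] r 49.81850172240972 phi -2.072139997343318 F [ 7.2 -9.  -6.2] gap 33.51479747498157 q [ 0.95  0.33 -0.82  2.09  0.34  0.85 -0.28]
[[-0.0009, 0.0004, -0.0018, 0.0], [-0.0018, 0.0009, -0.0018, 0.0], [-0.0026, 0.0014, -0.0018, 0.0], [-0.0035, 0.0019, -0.0018, 0.0], [-0.0043, 0.0025, -0.0018, 0.0], [-0.0052, 0.003, -0.0018, 0.0], [-0.006, 0.0036, -0.0018, 0.0], [-0.0068, 0.0042, -0.0018, 0.0]]
```

View pics/s4.png

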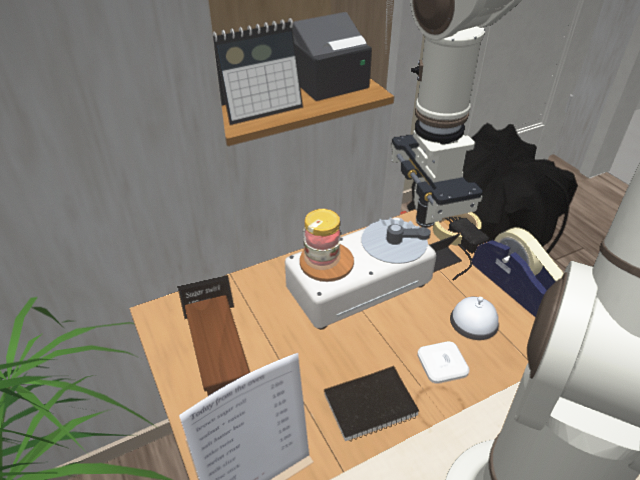

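The crank is at the stop (the force has reversed) and the platform is down at scene (327,260). I'll lower the pawl while pressing lightly against the stop.

>>> jog_arm --pt "-0.001 0.0005 -0.002 0" --pt "-0.001 0.0005 -0.004 0" --pt "-0.001 0.0005 -0.006 0" --pt "-0.001 0.0005 -0.008 0" --pt "-0.001 0.0005 -0.01 0" --pt "-0.001 0.0005 -0.012 0" --pt "-0.001 0.0005 -0.014 0" --pt "-0.001 0.0005 -0.0155 0" --pt "-0.001 0.0005 -0.0165 0" --pt "-0.001 0.0005 -0.0165 0" --pt "-0.001 0.0005 -0.0165 0"

```text
clock: 11.63
position: [430.1, -136.8, 148.2]
eef_rot: [0.776, 0.631, -0.007, 0.002]
force: [0.6, -5.4, 2.4]
finger_gap: 0.368
```

```bash
python3 arc.py 0.02 1 162 453.8 -92.8
```

```text
11.6333 [ 430.1 -136.8  148.2] r 49.983701467518934 phi -2.065815905123303 F [ 0.6 -5.4  2.4] gap 33.86945171395489 q [ 0.93  0.36 -0.81  2.11  0.37  0.82 -0.31]
[[-0.0009, 0.0005, 0.0138, 0.0]]
```

>>> jog_arm --pt "0 0 0 0" --pt "0 0 0 0" --pt "0 0 0 0" --pt "0 0 0 0" --pt "0 0 0 0" --pt "0 0 0 0" --pt "0 0 0 0" --pt "0 0 0 0" --jaw 0

```text
clock: 12.3
position: [430.0, -136.7, 148.1]
eef_rot: [0.776, 0.631, -0.007, 0.002]
force: [0.5, 0.7, -0.4]
finger_gap: 0.896
```

>>> jog_arm --pt "0 0 0.005 0" --pt "0 0 0.015 0" --pt "0 0 0.035 0" --pt "0 0 0.065 0" --pt "0 0 0.1 0" --pt "0 0 0.12 0" --pt "0 0 0.12 0"

```text
clock: 12.88
position: [433.1, -137.0, 273.3]
eef_rot: [0.776, 0.631, -0.006, 0.006]
force: [0.3, -1.1, -0.4]
finger_gap: 1.005
```

```bash
python3 - <<'E'
from h import *
st=r.state();snap('wrist','w5');snap('scene','s5');snap('side','d5');print(st['position'],st['eef_rot'],st['joints'])
for t,z in(('knob_center',141),('crank_axis',117),('platform_top',104),('jar_center',146.5)):
  for c in('wrist','scene','side'):
    for l in r.landmark_of(c,t)[:1]: print(t,c,np.round(l['position'],1),round(l['conf'],2),np.round(onz(c,l['position'],z,st if c=='wrist' else None),1))
E
python3 - <<'E'
import cv2,numpy as np
a=cv2.imread('pics/s5.png')[165:315,270:470];b=cv2.imread('pics/d5.png')[185:335,290:490]
cv2.imwrite('pics/z5.png',np.vstack([cv2.resize(v,(800,600))[:, :] for v in(a,b)])[::2,::2] if 0 else np.hstack([cv2.resize(v,(400,300),interpolation=2) for v in(a,b)]))
E
```

```text
[ 433.09001173 -137.01301078  273.27502928] [ 0.77586793  0.63083805 -0.00566178  0.00634491] [ 1.06842101  0.15685214 -0.90212808  1.97950893  0.15968186  1.06761369
 -0.11038531]
knob_center wrist [317.2 235. ] 0.9 [ 430.  -135.1  141. ]
knob_center scene [425.8 217.3] 0.92 [ 429.6 -135.9  141. ]
knob_center side [426.2 239.6] 0.6 [ 421.4 -136.1  141. ]
crank_axis wrist [338.8 170. ] 0.91 [456.2 -93.2 117. ]
crank_axis scene [397.4 226.9] 0.98 [453.6 -95.8 117. ]
crank_axis side [404.3 237.8] 0.91 [450.  -97.4 117. ]
platform_top scene [326.9 258.8] 0.83 [450.5  47.6 104. ]
platform_top side [341.5 248.8] 0.75 [456.4  42.4 104. ]
jar_center scene [324.4 238.8] 0.78 [455.   50.5 146.5]
jar_center side [338.2 240.4] 0.68 [452.1  50.7 146.5]
```

View pics/w5.png

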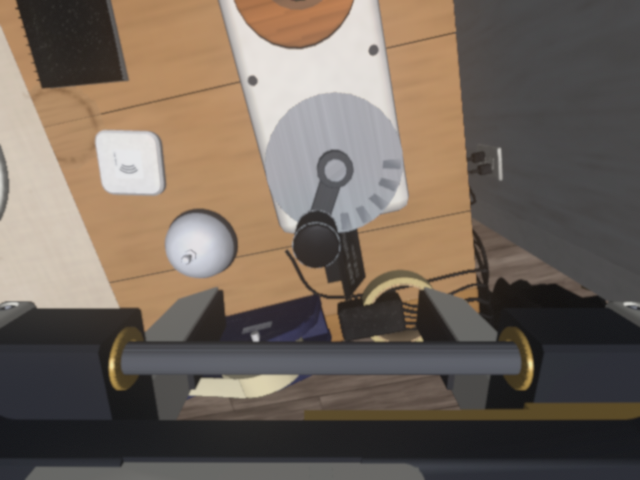

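View pics/z5.png

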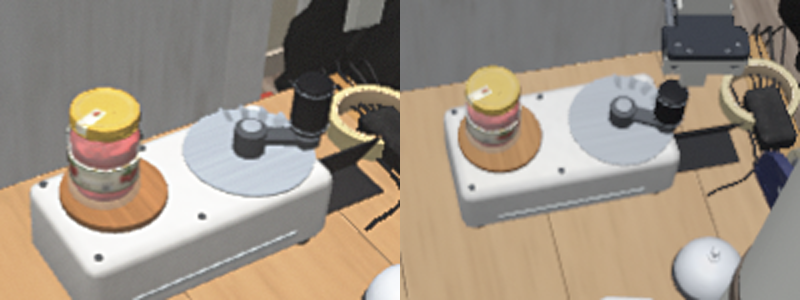

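>>> jog_arm --pt "0.004 0.035 0.005 0" --pt "0.008 0.07 0.005 0" --pt "0.012 0.1 0.005 0" --pt "0.016 0.12 0.005 0" --pt "0.018 0.13 0.005 0" --pt "0.018 0.13 0.005 0" --pt "0.018 0.13 0.005 0"

```text
clock: 14.22
position: [448.0, -6.5, 273.0]
eef_rot: [0.775, 0.631, -0.007, 0.002]
force: [0.5, -0.6, 0.1]
finger_gap: 0.999
```

Run:
```python
from h import *
st=r.state();snap('wrist','w6');print(st['position'],st['eef_rot'],st['joints'])
for t,z in(('platform_top',104),('jar_center',146.5),('jar',104),('step',0)):
  for c in('wrist',):
    for l in r.landmark_of(c,t)[:1]: print(t,c,np.round(l['position'],1),round(l['conf'],2),np.round(onz(c,l['position'],z,st if c=='wrist' else None),1))
print(tri([ray('scene',(323,221.5)),ray('side',(336.5,228.5))]),onz('scene',(323,221.5),189),onz('side',(336.5,228.5),189))
```

```text
[447.99078748  -6.45283706 272.99932143] [ 0.77541847  0.63140143 -0.00733004  0.00216575] [ 0.85896142  0.17090051 -0.99307094  1.98198989  0.17500648  1.08232264
 -0.4157164 ]
jar wrist [318.3 151.7] 0.73 [456.5  54.3 104. ]
step wrist [317.5 150. ] 0.3 [453.4  49.6   0. ]
(array([458.16629098,  52.53746937, 182.24526829]), [np.float64(0.8191773711248564), np.float64(0.8191773711249144)]) [449.95389358  56.17283944 189.        ] [454.3738023   53.87763852 189.        ]
```

View pics/w6.png

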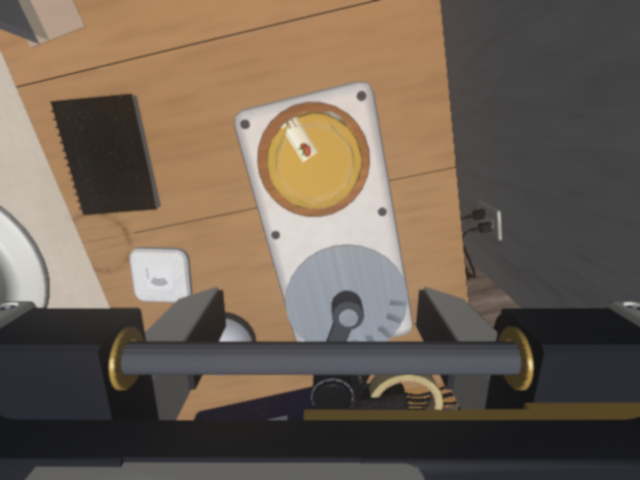

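Run:
```python
from h import *
print(onz('wrist',(314.5,161.5),189)-r.state()['position'],onz('wrist',(314.5,161.5),189),onz('wrist',(313.5,159),104))
```

```text
[  7.54492587  60.97531109 -83.89973137] [455.41947626  53.16291718 189.        ] [451.55300082  48.00053921 104.        ]
```

>>> jog_arm --pt "0.004 0.03 0 0" --pt "0.007 0.055 0 0" --pt "0.0075 0.061 0 0" --pt "0.0075 0.061 0 0" --pt "0.0075 0.061 -0.03 0" --pt "0.0075 0.061 -0.06 0" --pt "0.0075 0.061 -0.06 0" --pt "0.0075 0.061 -0.06 0"

```text
clock: 15.13
position: [454.1, 51.9, 212.0]
eef_rot: [0.777, 0.63, -0.009, 0.001]
force: [0.0, 0.2, 0.0]
finger_gap: 1.001
```

Run:
```python
from h import *
st=r.state();snap('wrist','w7');snap('scene','s7');print(st['position'],st['eef_rot'],st['force'])
a=cv2.imread('pics/s7.png')[130:280,250:450];b=cv2.imread('pics/w7.png')
cv2.imwrite('pics/z7.png',np.hstack([cv2.resize(v,(400,300),interpolation=2) for v in(a,b)]))
```

```text
[454.12676434  51.85306101 212.0457774 ] [ 0.77691328  0.62954338 -0.00895844  0.00079807] [0.04325054 0.18581148 0.01877847]
```

View pics/z7.png

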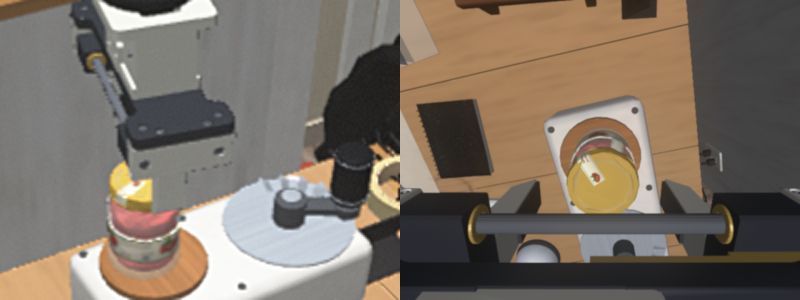

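>>> jog_arm --pt "0.001 0.001 -0.02 0" --pt "0.001 0.001 -0.04 0" --pt "0.001 0.001 -0.056 0" --pt "0.001 0.001 -0.056 0" --pt "0.001 0.001 -0.056 0"

```text
clock: 15.65
position: [457.7, 53.6, 159.1]
eef_rot: [0.777, 0.63, -0.007, 0.003]
force: [-0.7, -0.1, 0.5]
finger_gap: 0.999
```

>>> jog_arm --pt "0 0 0 0" --pt "0 0 0 0" --pt "0 0 0 0" --pt "0 0 0 0" --pt "0 0 0 0" --pt "0 0 0 0" --pt "0 0 0 0" --pt "0 0 0 0" --pt "0 0 0 0" --pt "0 0 0 0" --jaw 255 --newtons 25

```text
clock: 16.48
position: [457.4, 53.7, 159.5]
eef_rot: [0.777, 0.63, -0.007, 0.003]
force: [-3.5, -0.7, 5.7]
finger_gap: 0.651
```

Run:
```python
from h import *
st=r.state();print(st['position'],st['eef_rot'],st['force'],st['finger_gap']*92)
```

```text
[457.39468656  53.65308772 159.45885849] [ 0.77691067  0.62956444 -0.00717944  0.00262363] [-3.47070219 -0.72310923  5.67409228] 59.86808896887516
```

Run:
```python
from h import *
print(tri([ray('scene',(299,356)),ray('side',(279,342))]),tri([ray('scene',(183,409)),ray('side',(197,359))]))
```

```text
(array([225.09472302, 206.73899897, 196.51193996]), [np.float64(2.235754520325289), np.float64(2.235754520325107)]) (array([212.68905713, 353.30483688, 210.00926236]), [np.float64(0.8083096901589548), np.float64(0.8083096901590602)])
```

>>> jog_arm --pt "0 0 0.003 0" --pt "0 0 0.008 0" --pt "0 0 0.016 0" --pt "0 0 0.026 0" --pt "0 0 0.038 0" --pt "0 0 0.05 0" --pt "0 0 0.06 0" --pt "0 0 0.06 0" --pt "0 0 0.06 0" --newtons 30

```text
clock: 17.23
position: [458.0, 53.4, 220.3]
eef_rot: [0.777, 0.629, -0.007, 0.004]
force: [0.1, 0.6, -3.2]
finger_gap: 0.65
```

Run:
```python
from h import *
st=r.state();print(st['position'],st['eef_rot'],st['force'],st['finger_gap']*92)
snap('scene','s8');snap('side','d8')
a=cv2.imread('pics/s8.png')[130:280,250:450];b=cv2.imread('pics/d8.png')[155:305,250:450]
cv2.imwrite('pics/z8.png',np.hstack([cv2.resize(v,(400,300),interpolation=2) for v in(a,b)]))
```

```text
[457.98674732  53.41953037 220.333985  ] [ 0.77713703  0.62928668 -0.00661973  0.00353266] [ 0.1190752   0.55586211 -3.15371342] 59.78493314825806
```

View pics/z8.png

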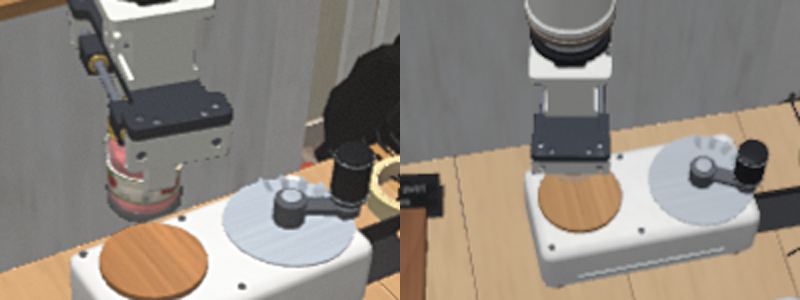

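>>> jog_arm --pt "-0.004 0.02 0 0" --pt "-0.01 0.05 0 0.2" --pt "-0.016 0.08 0 0.4" --pt "-0.022 0.11 0 0.6" --pt "-0.028 0.14 0 0.8" --pt "-0.034 0.17 0 1" --pt "-0.038 0.195 0 1" --pt "-0.04 0.208 0 1" --pt "-0.04 0.2105 0 1" --pt "-0.04 0.2105 -0.02 1" --pt "-0.04 0.2105 -0.03 1" --pt "-0.04 0.2105 -0.03 1"

```text
clock: 18.33
position: [415.6, 261.4, 186.4]
eef_rot: [0.749, 0.662, -0.01, 0.003]
force: [-0.4, -1.0, -3.0]
finger_gap: 0.648
```

Run:
```python
from h import *
st=r.state();print(st['position'],st['eef_rot'],st['force'],st['finger_gap']*92,st['joints'])
snap('scene','s9');snap('side','d9');snap('wrist','w9')
a=cv2.imread('pics/s9.png')[200:440,130:450];b=cv2.imread('pics/d9.png')[155:395,140:460]
cv2.imwrite('pics/z9.png',np.hstack([cv2.resize(v,(400,300),interpolation=2) for v in(a,b)]))
```

```text
[415.60520127 261.37387855 186.44481074] [ 0.74908246  0.66239143 -0.01032048  0.00255826] [-0.35141624 -0.98276339 -2.98113261] 59.62791898514941 [ 0.18082915  0.43985562 -0.97995196  1.9711715   0.4440582   0.98418189
 -1.14012701]
```

View pics/z9.png

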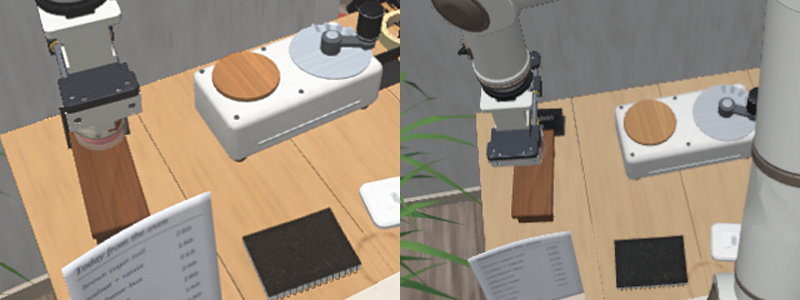

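View pics/w9.png

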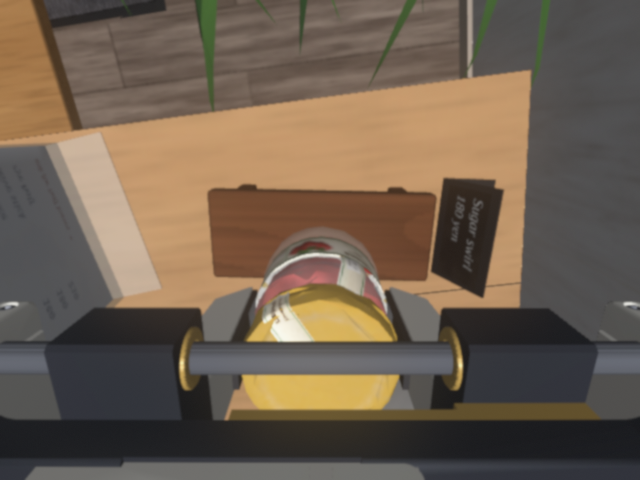

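Run:
```python
from h import *
st=r.state()
c=[onz('wrist',p,60,st)[:2] for p in((209,190),(435,194),(429,281),(214,276))]
print(np.round(c,1),np.mean(c,0),st['position'])
from scipy.spatial.transform import Rotation as R
print(R.from_quat(st['eef_rot']).as_matrix()[:,2], np.degrees(np.arctan2(*(c[1]-c[0])[::-1])))
```

```text
[[338.8 309.8]
 [502.3 286.7]
 [495.8 217.9]
 [328.  242.6]] [416.23048768 264.23604561] [417.19278388 263.18833449 189.20136211]
[-0.00778189 -0.01452621 -0.99986421] -8.025109376111345
```

>>> jog_arm --pt "0 0.001 -0.015 0" --pt "0 0.001 -0.03 0" --pt "0 0.001 -0.045 0" --pt "0 0.001 -0.055 0" --pt "0 0.001 -0.062 0" --pt "0 0.001 -0.066 0" --pt "0 0.001 -0.066 0" --pt "0 0.001 -0.066 0"

```text
clock: 19.15
position: [417.5, 264.5, 123.6]
eef_rot: [0.749, 0.662, -0.007, 0.003]
force: [-0.1, 0.1, -3.2]
finger_gap: 0.65
```

>>> jog_arm --pt "0 0 -0.001 0" --pt "0 0 -0.002 0" --pt "0 0 -0.003 0" --pt "0 0 -0.004 0" --pt "0 0 -0.005 0" --pt "0 0 -0.006 0" --pt "0 0 -0.007 0" --pt "0 0 -0.0075 0" --pt "0 0 -0.0075 0"

```text
clock: 19.9
position: [417.4, 264.4, 116.0]
eef_rot: [0.749, 0.662, -0.008, 0.003]
force: [0.3, 0.7, -2.9]
finger_gap: 0.649
```

Run:
```python
from h import *
st=r.state();print(st['position'],st['eef_rot'],st['force'],st['torque'])
```

```text
[417.3731233  264.39145524 115.96671165] [ 0.74913776  0.66236499 -0.00756835  0.00281963] [ 0.31915308  0.66948564 -2.86385888] [ 0.04909911 -0.15547173  0.0250076 ]
```

>>> jog_arm --pt "0 0 -0.0005 0" --pt "0 0 -0.001 0" --pt "0 0 -0.0015 0" --pt "0 0 -0.0015 0"

```text
clock: 20.23
position: [417.5, 264.5, 115.5]
eef_rot: [0.749, 0.662, -0.008, 0.003]
force: [-2.4, -2.9, 10.0]
finger_gap: 0.648
```

Run:
```python
from h import *
st=r.state();print(st['position'],st['force'],st['torque'])
```

```text
[417.45873121 264.47939665 115.47891753] [-2.3630906  -2.91860936  9.95502926] [-0.56657812  0.7274195   0.01442851]
```

>>> jog_arm --pt "0 0 0 0" --pt "0 0 0 0" --pt "0 0 0 0" --pt "0 0 0 0" --pt "0 0 0 0" --pt "0 0 0 0" --pt "0 0 0 0" --pt "0 0 0 0" --jaw 0

```text
clock: 20.9
position: [417.5, 264.5, 115.4]
eef_rot: [0.749, 0.662, -0.008, 0.003]
force: [0.1, -0.1, 0.0]
finger_gap: 0.999
```

>>> jog_arm --pt "0 0 0.005 0" --pt "0 0 0.015 0" --pt "0 0 0.035 0" --pt "0 0 0.06 0" --pt "0 0 0.09 0" --pt "0 -0.02 0.12 0" --pt "0 -0.06 0.15 0" --pt "0 -0.1 0.15 0" --pt "0 -0.14 0.15 0" --pt "0 -0.16 0.15 0" --pt "0 -0.16 0.15 0"

```text
clock: 21.82
position: [417.6, 98.5, 265.8]
eef_rot: [0.752, 0.659, -0.009, 0.005]
force: [0.7, 0.0, 0.2]
finger_gap: 0.999
```

Run:
```python
from h import *
st=r.state();print(st['position'],st['force'],st['clock'])
snap('scene','s10');snap('side','d10');snap('wrist','w10')
for t,z in(('jar_center',102.5),('jar',60),('knob_center',141)):
  for c in('wrist','scene','side'):
    for l in r.landmark_of(c,t)[:1]: print(t,c,np.round(l['position'],1),round(l['conf'],2),np.round(onz(c,l['position'],z,st if c=='wrist' else None),1))
```

```text
[417.58074705  98.51119669 265.81570683] [0.71037941 0.0136018  0.17847272] 21.8167
jar_center scene [211.8 317.8] 0.98 [417.3 263.4 102.5]
jar_center side [246.4 280.2] 0.71 [418.2 257.2 102.5]
jar wrist [296.9  23.8] 0.64 [417.1 259.8  60. ]
jar scene [214.2 336.2] 0.84 [417.3 264.9  60. ]
jar side [245.5 290.3] 0.92 [418.2 264.8  60. ]
knob_center scene [426.2 215.5] 0.77 [ 433.4 -139.5  141. ]
knob_center side [422.6 238.2] 0.8 [ 426.4 -129.5  141. ]
```

View pics/s10.png

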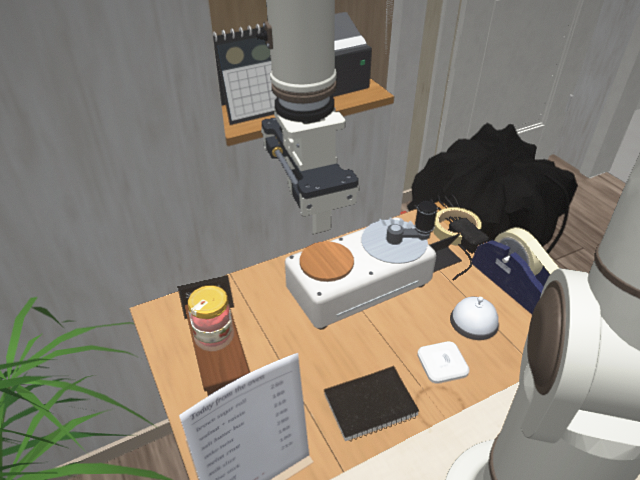

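View pics/w10.png

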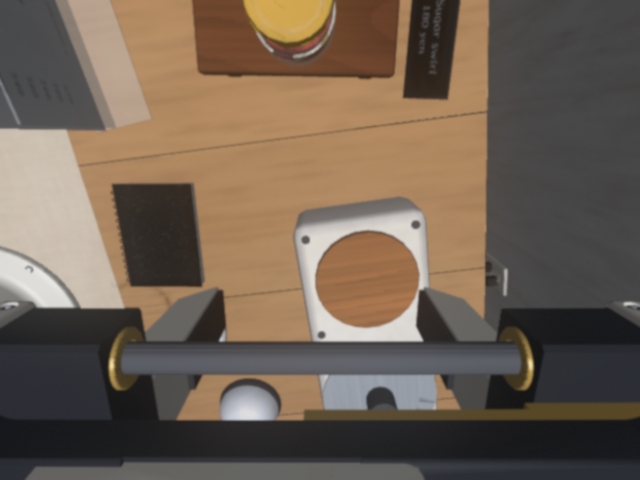

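View pics/d10.png

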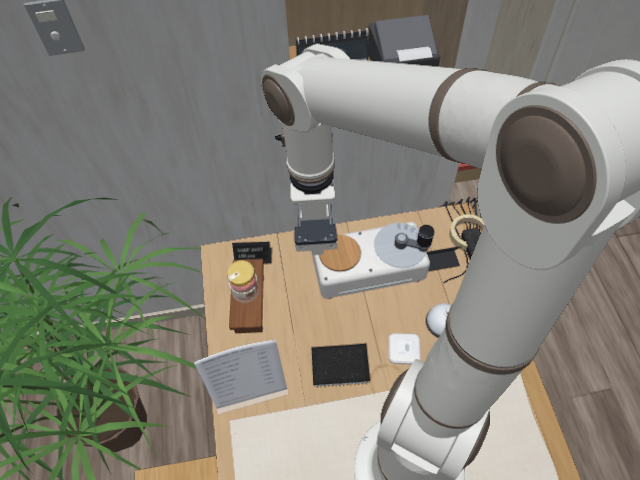

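The jar stands upright on the step (scene 210,317), the crank is still at the stop (knob at scene 426,215), both stands look unmoved and the hand is clear. I'm handing in.

```bash
python3 -c "
from station import r
print(r.hand_in())"
```

```text
the job is handed in; nothing more can be done
None
```

The jam jar now stands upright on the step, and the lift is fully down with the pawl dropped in. I handed the job in at about 22 s of the 72 s allowed, and no verdict was given.

I gripped the knob, pulled it up about 13 mm and walked the crank round at roughly 0.4 rad/s until the force reversed at the lower stop. I then lowered the knob until it seated and let go. After that I took the jar from the platform, set it on the step until it touched down, released it and moved the arm clear.

**What the last checks showed:**
- **Jar:** it stands upright at about (417, 264) mm. The step's middle is at about (414, 264), so the jar is within 5 mm of centre. The side camera's estimate of the jar's centre was about 7 mm off the others in y.
- **Crank:** the knob showed in the stop position after release and again at the end. The two fixed cameras differed by about 12 mm on its final position, so I judged it by eye. I took the pawl as seated because the hand came back to the same height as at the start (148.2 mm), pressing lightly down.
- **Price stands:** the stand by the step looked unmoved in the last pictures. The one beside the lift is mostly hidden, and I did not re-measure either one.
- **Hand:** the wrist force read near zero once the hand was clear.

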